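# Swap the blunt cutter on the upright arbor for the sharp one

## Task

The dark cutter on the upright arbor is blunt: take the black collar and then the silver flange off the arbor and lay them side by side on the green mat, move the dark cutter onto the peg of the red block, and fit the gold cutter on the arbor in its place. Then put the flange and, on top of it, the collar back on the arbor, everything sitting fully down, so that I can put the clamp screw in. Leave the caliper and the dial gauge where they lie.

Things in the scene. Friction and masses are not known exactly. Their poses are not given: they have to be found in the camera images.
- arbor (a point): centre of the arbor's shoulder, the face the cutter sits on, 52 mm above the table; z up along the arbor: a bright steel post, 15 mm thick for 24 mm above this point, then a cone to 6 mm at its tip, 35 mm above it. Fixed stand below: shoulder 34 mm wide, holder 44 mm, blue sleeve 52 mm (top 32 mm above the table), grey 84 mm square base. Carries at first, going up: dark cutter, flange, collar
- dark_cutter_mid (a point): centre (half-way up) of the blunt cutter: a dark grey toothed steel disc, 59 mm over the teeth, 10 mm thick, with an 18 mm bore, lying flat; z along its axis. Starts on the arbor under the flange, its teeth showing all round
- gold_cutter_mid (a point): centre of the sharp cutter: a gold-coloured disc with teeth, same sizes as the dark one. Starts on the peg of the dark brown wooden block
- flange_mid (a point): centre of the flange: a silver ring of 42 mm outer diameter, 9 mm high, 18 mm bore, both faces alike; z along its axis. Starts on the arbor on top of the dark cutter
- collar_mid (a point): centre of the collar: a black ring of 28 mm outer diameter, 15 mm high, 18 mm bore, both faces alike; z along its axis. Starts on the arbor on top of the flange; the arbor's tip stands 1 mm out of it
- mat (a point): centre of the top face of the green mat, 4 mm above the table; the mat is a dark green rubber rectangle of 130 mm (its own x) by 90 mm (its own y), fixed
- red_peg (a point): foot of the peg on the red-painted block, at the centre of the block's top face, 18 mm above the table; z up. The block is 76 mm square and fixed; the round steel peg is 14 mm in diameter for 15 mm, then narrows to 6 mm at its tip 24 mm above this point. Empty at the start: the place for blunt cutters
- wood_peg (a point): foot of the same kind of peg on the unpainted dark brown wooden block (same sizes as the red one, fixed), where the gold cutter sits at the start
- caliper_s: a steel slide caliper of 200 mm lying flat at the back of the work, loose; origin under its middle; not to be disturbed
- dial_s: a dial gauge (round face of 57 mm with a stem, 22 mm high) lying on its back on the table at the front of the work, loose; origin under its middle; not to be disturbed

How it is judged:
By the outcome, as a careful person would: the job done as asked, in the order asked, and still so for the second after the job is handed in, with the robot touching nothing.
It also fails if it takes over 138 s, if anything falls off the work surface, if the arm or the gripper's body presses on something with over 40 N, if the wrist force passes 120 N, or if a joint passes its speed limit or range.

## Robot

A 6-joint arm with a two-finger parallel gripper is mounted at the origin on a cart in front of the work surface, level with it; the furniture and walls round the work are solid. World frame = base frame: x ahead of the robot, y to its left, z up, the work surface at z = 0. Lengths are in m, angles in rad, forces in N, time in s.
With the tool pointing down it reaches from about 0.3 to 0.875 m from the base axis. Payload 6.4 kg.
Tool frame: the origin (TCP) lies at the centre of the arm's flange, where the gripper is bolted on; the fingertips stand 173 mm ahead of it and the grasp point (between the pads) lies 155 mm ahead of it (ctrl.pinch_z is the distance from the TCP to the grasp point, in m); z points along the fingers, y is the direction in which the jaws open and shut (so a half turn about z gives the same grasp; the last joint's range is limited). The gripper opens to 85 mm and grips with 20 to 120 N. Pads are 22 mm wide; open, the fingers measure 114 mm over their backs; the gripper's body (76 mm by 85 mm) begins 54 mm behind the grasp point. The pads swing forward as they close: fully open they stand 13 mm farther back than shut.
Start: joints at [-1.492, 0.181, 1.607, -0, 1.354, -0.206], TCP at [0.162, -0.552, 0.405] pointing down, gripper open.
Joint ranges: [-2.99, 2.99], [-0.89, 2.07], [0.3, 2.58], [-1.14, 4.28], [0, 2.63], [-3.12, 3.12]. Speed limits (rad/s): [2.57, 2.57, 3.01, 3.14, 3.14, 3.14].

## Interface

Orientations are given as a unit quaternion [w, x, y, z].
In Python, from bench import ctrl gives the robot as it stands.
- The arm moves only by the tool drive_tool, never from a script. Its argument "commands" is a list that holds one entry, the list of rows, each a list of 7 numbers: the shift along the tool's x, y, z in units of 50 mm (1.0 is 50 mm), then the turn, a rotation vector about the tool's x, y, z in units of 8 degrees (1.0 is 8 degrees), then the closure in counts, from 0 (fully open) to 255 (shut). A call has 1 to 10 rows; each row shifts and turns the commanded pose from where the row before left it, along the tool's axes as they then stand; what a row does not reach is not made up. A row lasts 1/10 s, in which the tool goes at most 50 mm and 8.59 degrees, less where a joint would pass 70% of its speed; a pose out of reach is approached as far as the arm can. A call is refused whole if a number of a shift passes 1 or a number of a turn 1, either way. A call with a gripper value outside its range is refused whole. The fingers move at their own pace and stop on an object; the grip force is fixed at half the most. Time passes only in rows, so rows that do not move let the fingers close. It gives the time, the measured TCP pose, the force and the opening at its end, in the units of the state.
- ctrl.get_obs(): the state, without advancing time (a new reading comes with each control period).
- ctrl.camera(name): name is "side" or "top"; returns a dict with "pixels" (384x512x3 uint8, red, green, blue), "depth" (384x512 float32, m along the optical axis (not along the pixel's ray), 0 where there is no reading), "intrinsics" (3x3 intrinsics, pixels), "R" (3x3) and "t" (3): a world point X has camera coordinates R X + t. Camera axes: x right, y down, z forward; pixel columns grow to the right and rows downward; lengths in m; the calibration is good to about 2 mm. A picture is of the moment at which its call begins.
- ctrl.hand_in(): hands the job in, once; it reports no verdict.
The state is a dict: "time_s": time; "q": joint angles; "dq": joint speeds; "joint_efforts": joint torques, N m; "eef_pos": TCP position; "eef_rot": TCP orientation; "wrist_force": force on the tool from outside, world axes, zero at the start; "torque": the same for the moment, N m; "opening": opening from 0.0 (shut) to 1.0 (fully open).
Only numpy, scipy, OpenCV 4.12 (cv2) and the standard library are available. Lean on these libraries where they do the work, as an engineer would, in place of code of your own. Each camera call takes 0.05 s, during which the arm holds its last target. There are 200 camera calls.

## Working session

There is one attempt and no reset: what is moved stays moved. The work goes in short steps, Python scripts to look and compute and a tool call to move; the robot and the scene stay as the last step left them, time stands still between calls to the robot, and variables do not carry over. Pictures are saved under pics/ and viewed, about 12 in all and at most 16, crops included, and the job is handed in when it is done.

Besides the shell and the picture viewer there is one more tool, called after "Request:" as a command line: name --argument value ..., lists and objects as JSON in quotes. drive_tool: Moves the arm, as the interface text tells. Its arguments: {"type":"object","properties":{"commands":{"type":"array","items":{"type":"array","items":{"type":"array","items":{"type":"number"}}}}},"required":["commands"]}

```bash
ls; mkdir -p pics
cat > h.py <<'E'
import numpy as np, cv2
from bench import ctrl
def cam(n):
    c=ctrl.camera(n); return c
def save(c,name,crop=None,s=1):
    im=c["pixels"][:,:,::-1]
    if crop: x0,y0,x1,y1=crop; im=im[y0:y1,x0:x1]
    cv2.imwrite("pics/"+name,cv2.resize(im,None,fx=s,fy=s,interpolation=cv2.INTER_CUBIC))
def ray(c,u,v,z):
    K,R,t=c["intrinsics"],c["R"],c["t"]
    d=R.T@np.linalg.solve(K,[u,v,1]); o=-R.T@t
    return o+d*(z-o[2])/d[2]
def cloud(c):
    K,R,t=c["intrinsics"],c["R"],c["t"]; D=c["depth"]
    v,u=np.mgrid[:D.shape[0],:D.shape[1]]
    P=np.stack([(u-K[0,2])/K[0,0]*D,(v-K[1,2])/K[1,1]*D,D],-1)
    return (P-t)@R
def proj(c,X):
    p=c["intrinsics"]@(c["R"]@np.array(X)+c["t"]); return p[:2]/p[2]
E
python3 - <<'E'
from h import *
for n in("top","side"):
    c=cam(n); save(c,n+"0.png",s=1.5); print(n,c["intrinsics"],-c["R"].T@c["t"],c["R"])
o=ctrl.get_obs(); print(o)
E
```

```text
pics
top [[441.23701575   0.         250.10995998]
 [  0.         441.23701575 193.10293921]
 [  0.           0.           1.        ]] [ 0.39651546 -0.14994881  1.26178818] [[-0.00912731 -0.9999575   0.00129701]
 [-0.99107859  0.00887378 -0.13298305]
 [ 0.13296589 -0.00249922 -0.99111746]]
side [[428.30284081   0.         260.61907629]
 [  0.         428.30284081 196.52261911]
 [  0.           0.           1.        ]] [ 0.2750852  -0.79578163  0.73516569] [[ 0.90074266 -0.43414086 -0.01357878]
 [-0.30420364 -0.60822137 -0.73316227]
 [ 0.31003679  0.66452125 -0.67991816]]
{'time_s': 0.1, 'q': array([-1.49232869e+00,  1.81465233e-01,  1.60787996e+00,  2.74213250e-05,
        1.35377117e+00, -2.06328375e-01]), 'dq': array([-1.34299256e-03, -1.43789523e-04, -4.18838090e-03, -1.17123387e-03,
        9.45558312e-05, -1.85242299e-03]), 'joint_efforts': array([ 6.07683342e-04, -4.45874441e+01, -3.52241707e+01, -1.82294580e-04,
        4.13412272e-03, -9.44521815e-06]), 'eef_pos': array([ 0.16154082, -0.55161939,  0.40388843]), 'eef_rot': array([-7.59442447e-04,  9.89878657e-01,  1.41914280e-01,  6.20318822e-05]), 'wrist_force': array([0.55077243, 0.08027221, 0.120941  ]), 'torque': array([ 0.00520407, -0.02048682,  0.00337557]), 'opening': 0.9984330955319716}
```

View pics/top0.png

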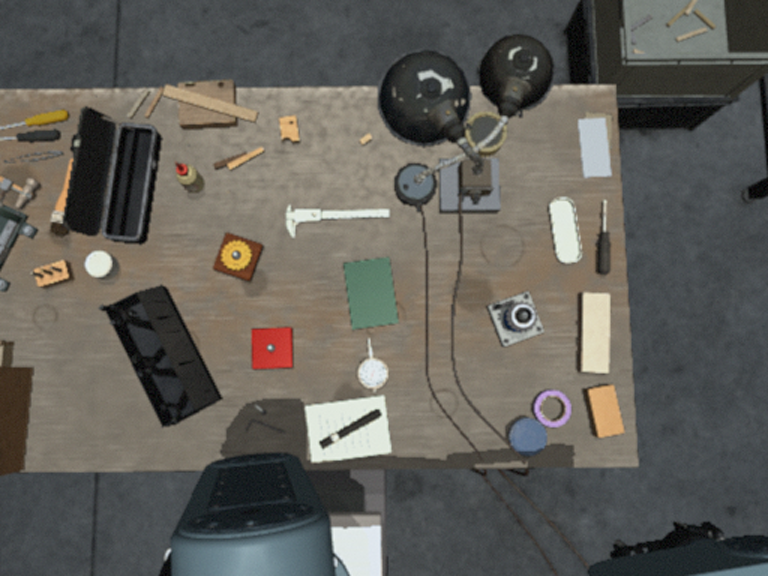

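View pics/side0.png

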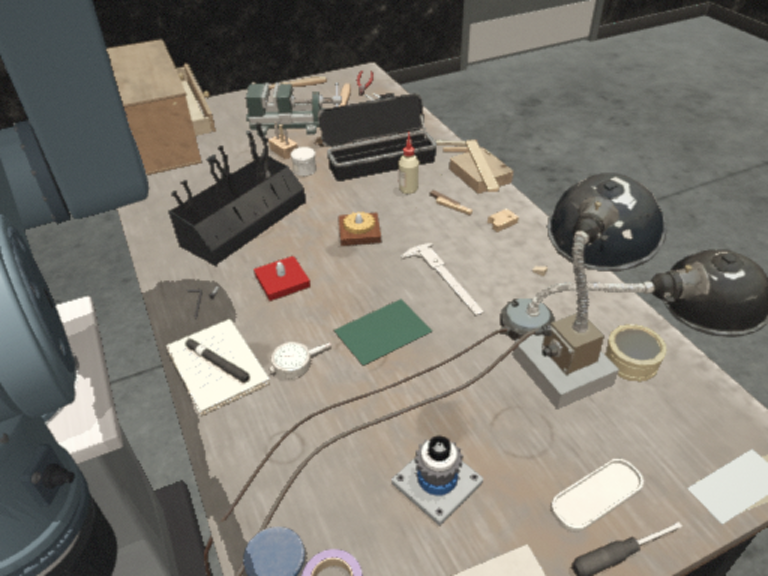

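The top view shows the arbor at about (347,211) in raw pixels, gold on wood (157,170), red block (181,232) and mat (247,195). The caliper is at (226,143) and the dial at (248,248).

Run:
```python
from h import *
for n in("top","side"):
    c=cam(n); hsv=cv2.cvtColor(c["pixels"],cv2.COLOR_RGB2HSV); P=cloud(c)
    pm={"red":((0,180,90),(6,255,255),.018),"mat":((65,80,30),(90,255,140),.004),"gold":((14,120,120),(28,255,255),.028)}
    box={"top":{"red":(160,210,205,255),"mat":(220,165,275,225),"gold":(135,150,180,195)},"side":{"red":(160,160,215,205),"mat":(215,190,295,250),"gold":(220,135,258,165)}}[n]
    for k,(lo,hi,z) in pm.items():
        x0,y0,x1,y1=box[k]; m=cv2.inRange(hsv,lo,hi); mm=np.zeros_like(m); mm[y0:y1,x0:x1]=m[y0:y1,x0:x1]
        mm=cv2.morphologyEx(mm,cv2.MORPH_CLOSE,np.ones((5,5)))
        if k=="red": mm[P[...,2]<.012]=0
        q=np.max(cv2.findContours(mm,0,1)[0],key=len) if 0 else max(cv2.findContours(mm,0,1)[0],key=cv2.contourArea)
        W=np.array([ray(c,*p[0],z)[:2] for p in q]).astype(np.float32)
        r=cv2.minAreaRect(W*1000); print(n,k,np.round(r[0],1),np.round(r[1],1),round(r[2],1),"depth z",np.median(P[mm>0][:,2]).round(4))
    x0,y0,x1,y1={"top":(315,185,375,240),"side":(255,280,330,355)}[n]
    save(c,n+"_arb.png",(x0,y0,x1,y1),8)
    Q=P[y0:y1,x0:x1].reshape(-1,3)
    for a,b in((.08,.09),(.066,.074),(.056,.064),(.028,.034),(.005,.02)):
        s=Q[(Q[:,2]>a)&(Q[:,2]<b)]
        if len(s): print(a,len(s),s.mean(0).round(4),((s.max(0)+s.min(0))/2).round(4),np.ptp(s,axis=0).round(3))
```

```text
top red [455.5  42. ] [72.7 73.3] 0.9 depth z 0.0177Traceback (most recent call last):
  File "<stdin>", line 10, in <module>
ValueError: max() iterable argument is empty
```

Run:
```python
from h import *
for n in("top","side"):
    c=cam(n); hsv=cv2.cvtColor(c["pixels"],cv2.COLOR_RGB2HSV); P=cloud(c)
    pm={"red":((0,180,90),(6,255,255),.018),"mat":((60,50,20),(95,255,160),.004),"gold":((14,120,120),(28,255,255),.028)}
    box={"top":{"red":(160,210,205,255),"mat":(220,165,275,225),"gold":(135,150,180,195)},"side":{"red":(160,160,215,205),"mat":(215,190,295,250),"gold":(220,135,258,165)}}[n]
    for k,(lo,hi,z) in pm.items():
        x0,y0,x1,y1=box[k]; m=cv2.inRange(hsv,lo,hi); mm=np.zeros_like(m); mm[y0:y1,x0:x1]=m[y0:y1,x0:x1]
        mm=cv2.morphologyEx(mm,cv2.MORPH_CLOSE,np.ones((5,5)))
        if k=="red": mm[P[...,2]<.012]=0
        cs=cv2.findContours(mm,0,1)[0]
        if not cs: print(n,k,"none"); continue
        q=max(cs,key=cv2.contourArea)
        W=np.array([ray(c,*p[0],z)[:2] for p in q]).astype(np.float32)
        r=cv2.minAreaRect(W*1000); print(n,k,np.round(r[0],1),np.round(r[1],1),round(r[2],1),"depth z",np.median(P[mm>0][:,2]).round(4))
    x0,y0,x1,y1={"top":(315,185,375,240),"side":(255,280,330,355)}[n]
    save(c,n+"_arb.png",(x0,y0,x1,y1),8)
    Q=P[y0:y1,x0:x1].reshape(-1,3)
    for a,b in((.08,.09),(.066,.074),(.056,.064),(.028,.034),(.005,.02)):
        s=Q[(Q[:,2]>a)&(Q[:,2]<b)]
        if len(s): print(a,len(s),s.mean(0).round(4),((s.max(0)+s.min(0))/2).round(4),np.ptp(s,axis=0).round(3))
    for k,X in dict(collar=(.43,-.37,.086)).items(): print(proj(c,X))
```

```text
top red [455.7  42. ] [72.9 73.2] 0.9 depth z 0.0181
top mat [ 560.3 -143. ] [127.   87.5] 7.3 depth z 0.0037
top gold [630.7 110.8] [58.  56.8] 0.9 depth z 0.0271
0.08 69 [ 0.506  -0.4189  0.0851] [ 0.5062 -0.4193  0.085 ] [0.027 0.029 0.01 ]
0.066 99 [ 0.505  -0.4169  0.07  ] [ 0.5069 -0.4209  0.0698] [0.046 0.045 0.007]
0.056 104 [ 0.5036 -0.4161  0.0607] [ 0.5062 -0.4185  0.0601] [0.055 0.057 0.008]
0.028 32 [ 0.5193 -0.3944  0.0304] [ 0.5118 -0.3955  0.0308] [0.056 0.032 0.005]
0.005 513 [ 0.5011 -0.4132  0.013 ] [ 0.5073 -0.4215  0.0125] [0.152 0.167 0.015]
[332.37864485 238.8051031 ]
side red [454.8  31.6] [72.  74.4] 1.5 depth z 0.016
side mat [ 560.5 -148.5] [126.2  86.3] 7.7 depth z 0.0027
side gold [627.9  95.1] [54.6 55.8] 67.4 depth z 0.0223
0.08 152 [ 0.508  -0.4227  0.0841] [ 0.5085 -0.4211  0.0839] [0.027 0.029 0.008]
0.066 191 [ 0.5044 -0.4284  0.0697] [ 0.5084 -0.4222  0.0699] [0.041 0.041 0.008]
0.056 263 [ 0.5034 -0.4301  0.0604] [ 0.5084 -0.4222  0.06  ] [0.057 0.059 0.008]
0.028 107 [ 0.5005 -0.4362  0.0309] [ 0.5056 -0.4287  0.0311] [0.045 0.037 0.005]
0.005 1029 [ 0.4999 -0.4371  0.0125] [ 0.5086 -0.4282  0.0124] [0.104 0.091 0.015]
[240.38041867 290.71137526]
```

View pics/top_arb.png

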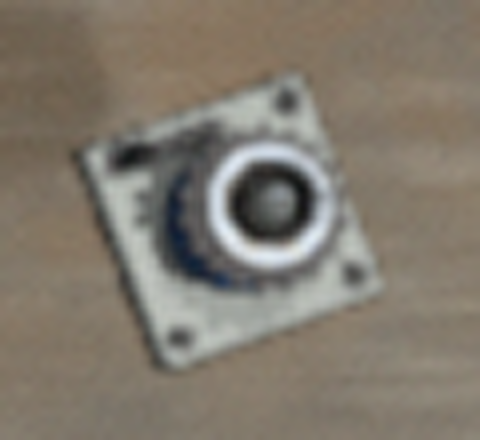

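View pics/side_arb.png

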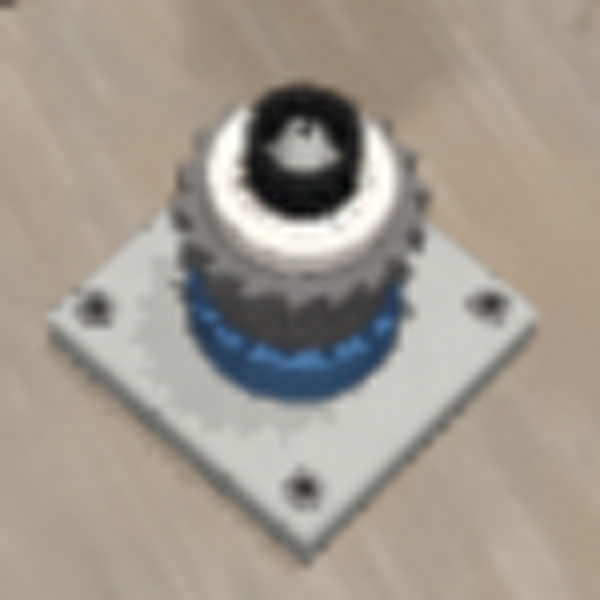

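The crops show the stack with a concentric black collar, a white flange and a toothed cutter. The two views agree on the arbor to about 2 mm, at (507,-421) mm. I'll move to a hover over the collar, then refine gold and red from both views.

Request:
drive_tool --commands '[[[0,0,0,0,0,0.68,0],[0,0,0,0,0,0.68,0],[0,0,0,0,0,0.68,0],[0,0,0,0,0,0,0]]]'

```text
time_s: 0.65
eef_pos: [0.1616, -0.5518, 0.4046]
eef_rot: [-0.0, 1.0, -0.0, 0.0]
wrist_force: [0.4, -0.4, 0.1]
opening: 0.997
```

Request:
drive_tool --commands '[[[0.768,-0.291,0.164,0,0,0,0],[0.768,-0.291,0.164,0,0,0,0],[0.768,-0.291,0.164,0,0,0,0],[0.768,-0.291,0.164,0,0,0,0],[0.768,-0.291,0.164,0,0,0,0],[0.768,-0.291,0.164,0,0,0,0],[0.768,-0.291,0.164,0,0,0,0],[0.768,-0.291,0.164,0,0,0,0],[0.768,-0.291,0.164,0,0,0,0],[0,0,0,0,0,0,0]]]'

```text
time_s: 1.65
eef_pos: [0.5108, -0.4179, 0.3291]
eef_rot: [-0.001, 1.0, 0.004, 0.0]
wrist_force: [-0.4, 0.6, 0.2]
opening: 0.999
```

Run:
```python
from h import *
o=ctrl.get_obs(); print(o["time_s"],o["eef_pos"],o["eef_rot"],o["q"],ctrl.pinch_z,o["wrist_force"])
B={"top":{"red":(160,210,205,255),"gold":(135,150,180,195)},"side":{"red":(160,160,215,205),"gold":(220,135,258,165)}}
for n in("top","side"):
    c=cam(n); P=cloud(c); save(c,n+"1.png",s=1.5)
    for k,bands in {"red":((.0145,.022),(.03,.05)),"gold":((.0235,.031),(.013,.022),(.034,.05))}.items():
        x0,y0,x1,y1=B[n][k]; Q=P[y0:y1,x0:x1].reshape(-1,3)
        for a,b in bands:
            s=Q[(Q[:,2]>a)&(Q[:,2]<b)]
            if len(s)>2:
                r=cv2.minAreaRect((s[:,:2]*1000).astype(np.float32)); print(n,k,a,len(s),s.mean(0).round(4),np.round(r[0],1),np.round(r[1],1))
```

```text
1.65 [ 0.51080214 -0.41791519  0.32907954] [-1.22517499e-03  9.99992185e-01  3.75867851e-03  3.16830769e-05] [-0.86553066  0.43488225  1.44129758  0.00170787  1.2672441   0.69723629] 0.1547 [-0.42637457  0.59438311  0.1609194 ]
top red 0.0145 616 [0.4541 0.0417 0.0178] [454.9  41.8] [75.9 76.2]
top red 0.03 19 [0.4544 0.0415 0.0371] [454.8  41.6] [11.9 10.3]
top gold 0.0235 237 [0.6291 0.1088 0.0273] [628.1 109.5] [55.7 54.1]
top gold 0.013 375 [0.6292 0.1069 0.0176] [630.2 109. ] [76.9 76.2]
top gold 0.034 17 [0.6291 0.1104 0.0386] [624.6 118. ] [11. 32.]
side red 0.0145 495 [0.456  0.0363 0.0165] [455.7  81.8] [ 76.3 165.6]
side red 0.03 22 [0.457  0.0374 0.0353] [457.1  36.6] [ 8.7 12.1]
side gold 0.0235 177 [0.6309 0.1049 0.0263] [630.8 106.3] [56.  54.8]
side gold 0.013 232 [0.6235 0.0922 0.0166] [632.1 107.1] [81.9 75.2]
side gold 0.034 14 [0.6314 0.1048 0.0374] [631.1 105.4] [14.6  8.3]
```

View pics/side1.png

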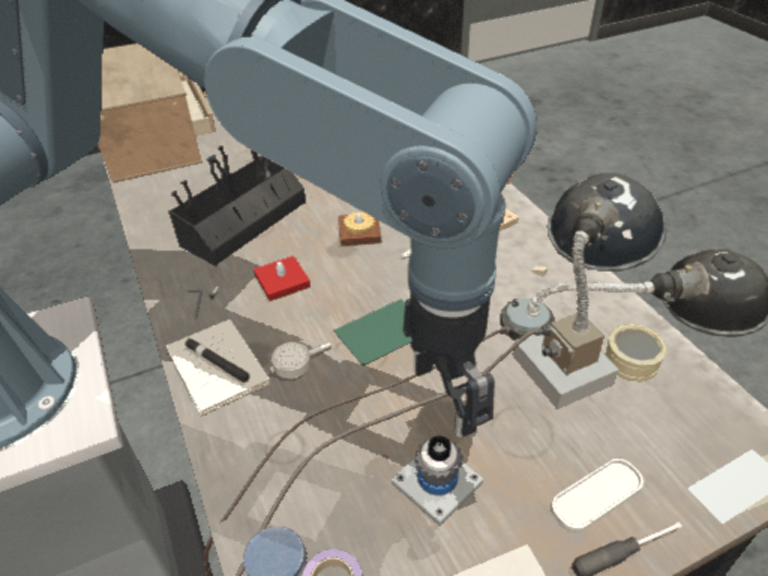

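The side view shows the gripper hovering clear over the arbor (tips near raw (310,285)), with clear space to the lamps. Continuing down.

Request:
drive_tool --commands '[[[0,0,0.4,0,0,0,0],[0,0,0.4,0,0,0,0],[0,0,0,0,0,0,0],[0,0,0,0,0,0,0],[0,0,0,0,0,0,0]]]'

```text
time_s: 2.25
eef_pos: [0.507, -0.4218, 0.2925]
eef_rot: [0.001, 1.0, -0.0, 0.001]
wrist_force: [0.5, -0.3, -0.8]
opening: 1.001
```

Run:
```python
from h import *
o=ctrl.get_obs(); print(o["eef_pos"],o["eef_rot"],o["dq"].round(4))
```

```text
[ 0.50697963 -0.42178752  0.29249989] [ 8.73833642e-04  9.99999351e-01 -2.64366435e-04  6.80952895e-04] [ 0.0059 -0.0045 -0.0057  0.0007 -0.0046  0.0033]
```

Request:
drive_tool --commands '[[[0,0,0.3,0,0,0,0],[0,0,0.3,0,0,0,0],[0,0,0.3,0,0,0,0],[0,0,0,0,0,0,0],[0,0,0,0,0,0,0],[0,0,0,0,0,0,0]]]'

```text
time_s: 2.85
eef_pos: [0.5074, -0.4211, 0.2462]
eef_rot: [0.0, 1.0, 0.0, 0.0]
wrist_force: [0.3, -0.7, -0.3]
opening: 1.001
```

Request:
drive_tool --commands '[[[0,0,0,0,0,0,120],[0,0,0,0,0,0,120],[0,0,0,0,0,0,120],[0,0,0,0,0,0,120]]]'

```text
time_s: 3.25
eef_pos: [0.5072, -0.421, 0.2462]
eef_rot: [0.0, 1.0, -0.0, 0.0]
wrist_force: [0.3, -0.1, -1.1]
opening: 0.527
```

Run:
```python
from h import *
o=ctrl.get_obs(); print(o["eef_pos"],o["opening"],o["wrist_force"])
c=cam("side"); save(c,"side2.png",(230,230,350,350),6)
```

```text
[ 0.50722079 -0.42095795  0.24617212] 0.527348150113538 [ 0.33791555 -0.09929235 -1.10821174]
```

View pics/side2.png

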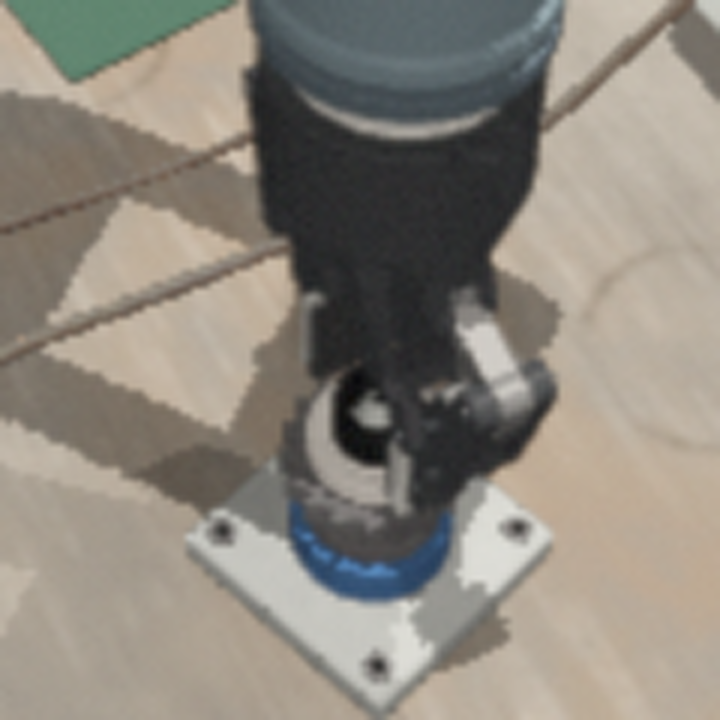

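The near finger (crop about (400,470)) stands just above the flange, and the collar is between the fingers. Closing.

Request:
drive_tool --commands '[[[0,0,0,0,0,0,255],[0,0,0,0,0,0,255],[0,0,0,0,0,0,255],[0,0,0,0,0,0,255],[0,0,0,0,0,0,255]]]'

```text
time_s: 3.8
eef_pos: [0.5072, -0.4208, 0.2463]
eef_rot: [-0.0, 1.0, 0.0, 0.0]
wrist_force: [-1.9, 2.5, 6.1]
opening: 0.289
```

Run:
```python
from h import *
o=ctrl.get_obs(); print(o["eef_pos"],o["opening"],o["wrist_force"],o["torque"])
```

```text
[ 0.50724415 -0.42075416  0.24630391] 0.2893329903584712 [-1.8555079   2.46586428  6.08623486] [0.55698847 0.2237673  0.0329032 ]
```

Request:
drive_tool --commands '[[[0,0,-0.2,0,0,0,255],[0,0,-0.2,0,0,0,255],[0,0,-0.3,0,0,0,255],[0,0,-0.5,0,0,0,255],[0,0,-0.6,0,0,0,255],[0,0,0,0,0,0,255]]]'

```text
time_s: 4.4
eef_pos: [0.5083, -0.4223, 0.3427]
eef_rot: [0.004, 1.0, -0.0, 0.003]
wrist_force: [0.3, -0.7, 0.1]
opening: 0.293
```

Request:
drive_tool --commands '[[[0.2,-0.7,0,0,0,0,255],[0.2,-0.7,0,0,0,0,255],[0.2,-0.7,0,0,0,0,255],[0.2,-0.7,0,0,0,0,255],[0.2,-0.7,0,0,0,0,255],[0.2,-0.7,0,0,0,0,255],[0.2,-0.7,0,0,0,0,255],[0.2,-0.7,0,0,0,0,255],[0,0,0.3,0,0,0,255],[0,0,0.5,0,0,0,255]]]'

```text
time_s: 5.4
eef_pos: [0.5882, -0.1401, 0.2975]
eef_rot: [0.001, 1.0, 0.001, 0.002]
wrist_force: [-0.1, -1.3, -1.1]
opening: 0.292
```

Request:
drive_tool --commands '[[[0,0,0.6,0,0,0,255],[0,0,0.6,0,0,0,255],[0,0,0.4,0,0,0,255],[0,0,0.2,0,0,0,255],[0,0,0,0,0,0,255],[0,0,0,0,0,0,255],[0,0,0,0,0,0,255]]]'

```text
time_s: 6.1
eef_pos: [0.5879, -0.1414, 0.2074]
eef_rot: [0.001, 1.0, -0.0, 0.001]
wrist_force: [-0.1, 0.1, 0.3]
opening: 0.292
```

Run:
```python
from h import *
o=ctrl.get_obs(); print(o["eef_pos"],o["opening"],o["wrist_force"],o["torque"])
c=cam("side"); save(c,"side3.png",(200,130,350,350),3.4)
```

```text
[ 0.58787742 -0.14137616  0.2074401 ] 0.29168673879817014 [-0.06904284  0.14503264  0.27646449] [-0.02111248  0.00700105 -0.01971223]
```

View pics/side3.png

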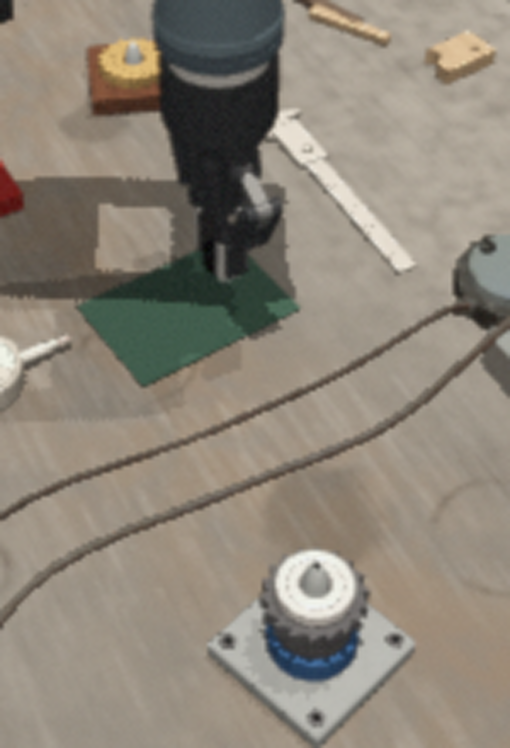

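The collar is held over the mat, and the arbor (crop (315,580)) now shows the bare tip and the flange. Lowering.

Request:
drive_tool --commands '[[[0,0,0.25,0,0,0,255],[0,0,0.15,0,0,0,255],[0,0,0.1,0,0,0,255],[0,0,0.03,0,0,0,255],[0,0,0,0,0,0,255],[0,0,0,0,0,0,255]]]'

```text
time_s: 6.75
eef_pos: [0.5869, -0.1407, 0.1793]
eef_rot: [-0.0, 1.0, 0.0, -0.001]
wrist_force: [-3.4, 1.4, 4.9]
opening: 0.297
```

Request:
drive_tool --commands '[[[0,0,0,0,0,0,180],[0,0,0,0,0,0,120],[0,0,0,0,0,0,60],[0,0,0,0,0,0,0],[0,0,-0.2,0,0,0,0],[0,0,-0.4,0,0,0,0],[0,0,-0.6,0,0,0,0],[0,0,-0.8,0,0,0,0],[0,0,-0.8,0,0,0,0],[0,0,0,0,0,0,0]]]'

```text
time_s: 7.75
eef_pos: [0.5893, -0.1417, 0.3272]
eef_rot: [0.003, 1.0, 0.0, 0.006]
wrist_force: [0.5, -0.0, 0.3]
opening: 0.996
```

Request:
drive_tool --commands '[[[-0.2,0.7,0,0,0,0,0],[-0.2,0.7,0,0,0,0,0],[-0.2,0.7,0,0,0,0,0],[-0.2,0.7,0,0,0,0,0],[-0.2,0.7,0,0,0,0,0],[-0.2,0.7,0,0,0,0,0],[-0.2,0.7,0,0,0,0,0],[-0.2,0.7,0,0,0,0,0],[0,0,0,0,0,0,0],[0,0,0,0,0,0,0]]]'

```text
time_s: 8.75
eef_pos: [0.5066, -0.4216, 0.3191]
eef_rot: [-0.0, 1.0, -0.001, -0.0]
wrist_force: [0.5, 0.2, 0.2]
opening: 1.003
```

Run:
```python
from h import *
o=ctrl.get_obs(); print(o["eef_pos"],o["opening"])
# collar + arbor tip/flange from both views
for n,b,ba in(("top",(220,160,280,230),(315,185,375,240)),("side",(215,180,300,255),(255,270,330,355))):
    c=cam(n); P=cloud(c); hsv=cv2.cvtColor(c["pixels"],cv2.COLOR_RGB2HSV)
    Q=P[b[1]:b[3],b[0]:b[2]].reshape(-1,3); s=Q[(Q[:,2]>.013)&(Q[:,2]<.024)&(abs(Q[:,0]-.588)<.03)&(abs(Q[:,1]+.141)<.03)]
    print(n,"collar",len(s),((s.max(0)+s.min(0))/2).round(4),np.ptp(s,axis=0).round(3))
    Q=P[ba[1]:ba[3],ba[0]:ba[2]].reshape(-1,3)
    for a,bb in((.076,.09),(.067,.074)):
        s=Q[(Q[:,2]>a)&(Q[:,2]<bb)]
        if len(s): print("arb",a,len(s),s.mean(0).round(4),((s.max(0)+s.min(0))/2).round(4),np.ptp(s,axis=0).round(3))
```

```text
[ 0.50659682 -0.42155935  0.31909913] 1.0033370921245066
top collar 45 [ 0.5855 -0.1416  0.0185] [0.027 0.023 0.01 ]
arb 0.076 1 [ 0.5045 -0.4056  0.077 ] [ 0.5045 -0.4056  0.077 ] [0. 0. 0.]
arb 0.067 60 [ 0.4959 -0.4196  0.0707] [ 0.4981 -0.4187  0.0704] [0.025 0.035 0.006]
side collar 61 [ 0.5875 -0.1446  0.0169] [0.026 0.027 0.007]
arb 0.076 42 [ 0.5073 -0.4234  0.0814] [ 0.5077 -0.4227  0.0831] [0.012 0.012 0.013]
arb 0.067 311 [ 0.5077 -0.4228  0.0698] [ 0.5083 -0.4214  0.0705] [0.041 0.043 0.007]
```

Request:
drive_tool --commands '[[[0.02,0,0.4,0,0,0,0],[0,0,0.5,0,0,0,0],[0,0,0.4,0,0,0,0],[0,0,0.25,0,0,0,0],[0,0,0.12,0,0,0,0],[0,0,0,0,0,0,0],[0,0,0,0,0,0,80],[0,0,0,0,0,0,80],[0,0,0,0,0,0,80],[0,0,0,0,0,0,80]]]'

```text
time_s: 9.85
eef_pos: [0.5083, -0.4211, 0.2366]
eef_rot: [0.0, 1.0, -0.0, 0.0]
wrist_force: [-0.1, -0.9, 0.5]
opening: 0.686
```

Request:
drive_tool --commands '[[[0,0,0,0,0,0,255],[0,0,0,0,0,0,255],[0,0,0,0,0,0,255],[0,0,0,0,0,0,255],[0,0,0,0,0,0,255]]]'

```text
time_s: 10.35
eef_pos: [0.5083, -0.4207, 0.2368]
eef_rot: [-0.0, 1.0, 0.0, -0.0]
wrist_force: [-0.9, 3.3, 5.8]
opening: 0.454
```

Run:
```python
from h import *
o=ctrl.get_obs(); print(o["eef_pos"],o["opening"],o["wrist_force"],o["torque"])
c=cam("side"); save(c,"side4.png",(250,260,330,350),6)
```

```text
[ 0.50827975 -0.42071767  0.23681178] 0.4541515823356036 [-0.85798782  3.3051158   5.77732544] [ 0.58187444  0.32190534 -0.0378894 ]
```

View pics/side4.png

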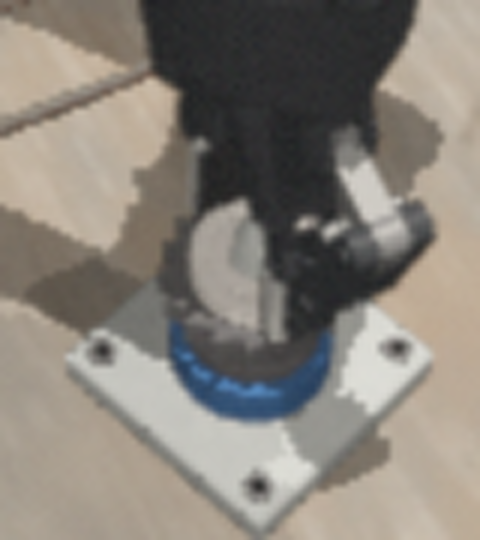

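Request:
drive_tool --commands '[[[0,0,-0.2,0,0,0,255],[0,0,-0.2,0,0,0,255],[0,0,-0.4,0,0,0,255],[0,0,-0.5,0,0,0,255],[0,0,-0.6,0,0,0,255],[0,0,0,0,0,0,255]]]'

```text
time_s: 11.0
eef_pos: [0.5093, -0.4222, 0.3373]
eef_rot: [0.004, 1.0, 0.0, 0.003]
wrist_force: [0.3, -0.4, 0.5]
opening: 0.452
```

Request:
drive_tool --commands '[[[0.062,-0.682,0,0,0,0,255],[0.062,-0.682,0,0,0,0,255],[0.062,-0.682,0,0,0,0,255],[0.062,-0.682,0,0,0,0,255],[0.062,-0.682,0,0,0,0,255],[0.062,-0.682,0,0,0,0,255],[0.062,-0.682,0,0,0,0,255],[0.062,-0.682,0,0,0,0,255],[0,0,0.3,0,0,0,255],[0,0,0.5,0,0,0,255]]]'

```text
time_s: 12.0
eef_pos: [0.5338, -0.1476, 0.292]
eef_rot: [0.001, 1.0, 0.001, 0.002]
wrist_force: [0.4, -0.8, -0.7]
opening: 0.451
```

Request:
drive_tool --commands '[[[0,0,0.6,0,0,0,255],[0,0,0.6,0,0,0,255],[0,0,0.4,0,0,0,255],[0,0,0.2,0,0,0,255],[0,0,0,0,0,0,255],[0,0,0,0,0,0,255],[0,0,0,0,0,0,255]]]'

```text
time_s: 12.7
eef_pos: [0.5336, -0.1486, 0.2022]
eef_rot: [0.001, 1.0, -0.0, 0.001]
wrist_force: [0.4, 0.6, -1.2]
opening: 0.453
```

Request:
drive_tool --commands '[[[0,0,0.2,0,0,0,255],[0,0,0.13,0,0,0,255],[0,0,0.08,0,0,0,255],[0,0,0.03,0,0,0,255],[0,0,0,0,0,0,255],[0,0,0,0,0,0,255]]]'

```text
time_s: 13.3
eef_pos: [0.5328, -0.148, 0.1789]
eef_rot: [-0.0, 1.0, 0.0, -0.0]
wrist_force: [-2.0, 0.6, 3.2]
opening: 0.449
```

Request:
drive_tool --commands '[[[0,0,0,0,0,0,150],[0,0,0,0,0,0,90],[0,0,0,0,0,0,40],[0,0,0,0,0,0,0],[0,0,-0.2,0,0,0,0],[0,0,-0.4,0,0,0,0],[0,0,-0.6,0,0,0,0],[0,0,-0.8,0,0,0,0],[0,0,-0.8,0,0,0,0],[0,0,0,0,0,0,0]]]'

```text
time_s: 14.3
eef_pos: [0.5351, -0.1491, 0.3262]
eef_rot: [0.003, 1.0, 0.0, 0.005]
wrist_force: [-0.0, -0.1, 0.4]
opening: 1.001
```

Request:
drive_tool --commands '[[[-0.062,0.682,0,0,0,0,0],[-0.062,0.682,0,0,0,0,0],[-0.062,0.682,0,0,0,0,0],[-0.062,0.682,0,0,0,0,0],[-0.062,0.682,0,0,0,0,0],[-0.062,0.682,0,0,0,0,0],[-0.062,0.682,0,0,0,0,0],[-0.062,0.682,0,0,0,0,0],[0,0,0,0,0,0,0],[0,0,0,0,0,0,0]]]'

```text
time_s: 15.3
eef_pos: [0.5077, -0.4213, 0.3185]
eef_rot: [-0.0, 1.0, -0.001, -0.0]
wrist_force: [-0.1, 0.4, 0.3]
opening: 1.001
```

Run:
```python
from h import *
o=ctrl.get_obs(); print(o["eef_pos"],o["opening"])
for n,b,ba in(("top",(220,160,280,230),(315,185,375,240)),("side",(215,180,300,255),(255,270,330,355))):
    c=cam(n); P=cloud(c); save(c,n+"5.png",s=1.5)
    for nm,x,y,lo in(("collar",.587,-.142,.013),("flange",.533,-.148,.0085)):
        Q=P[b[1]:b[3],b[0]:b[2]].reshape(-1,3); s=Q[(Q[:,2]>lo)&(Q[:,2]<.024)&(abs(Q[:,0]-x)<.025)&(abs(Q[:,1]-y)<.03)]
        print(n,nm,len(s),((s.max(0)+s.min(0))/2).round(4),np.ptp(s,axis=0).round(3))
    Q=P[ba[1]:ba[3],ba[0]:ba[2]].reshape(-1,3)
    for a,bb in((.07,.09),(.057,.0645)):
        s=Q[(Q[:,2]>a)&(Q[:,2]<bb)]
        if len(s): print("arb",a,len(s),((s.max(0)+s.min(0))/2).round(4),np.ptp(s,axis=0).round(3))
```

```text
[ 0.50772683 -0.42133052  0.31851318] 1.0005183536210642
top collar 46 [ 0.5856 -0.1416  0.0181] [0.027 0.023 0.009]
top flange 138 [ 0.5305 -0.1468  0.013 ] [0.04  0.051 0.009]
arb 0.07 6 [ 0.5005 -0.4192  0.0775] [0.003 0.01  0.006]
arb 0.057 82 [ 0.4948 -0.4247  0.0609] [0.033 0.043 0.007]
side collar 62 [ 0.5876 -0.1444  0.0169] [0.028 0.028 0.007]
side flange 163 [ 0.5337 -0.1512  0.0115] [0.041 0.043 0.006]
arb 0.07 61 [ 0.5083 -0.4237  0.0784] [0.014 0.011 0.017]
arb 0.057 576 [ 0.509  -0.4218  0.0608] [0.056 0.057 0.007]
```

View pics/side5.png

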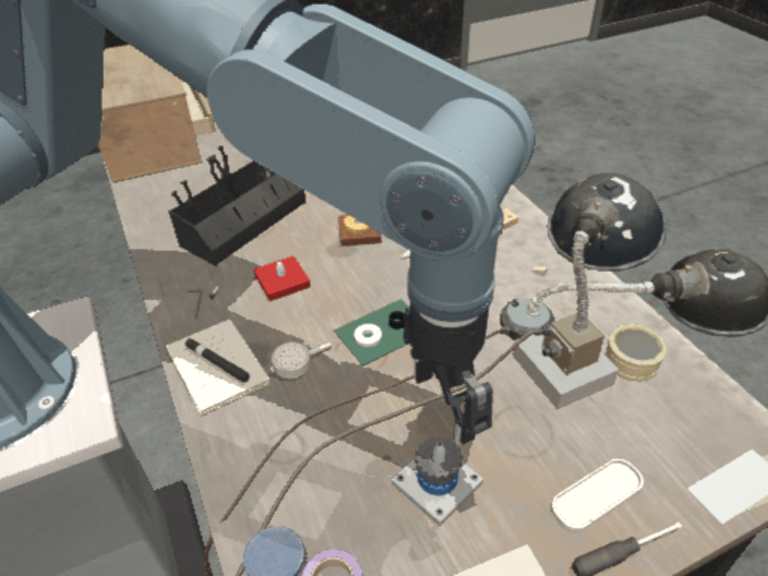

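The collar (raw (265,213)) and flange (245,223) lie side by side on the mat, and the dark cutter with bare tip is on the arbor. Grasping it next.

Request:
drive_tool --commands '[[[0,-0.036,0.4,0,0,0,0],[0,0,0.5,0,0,0,0],[0,0,0.5,0,0,0,0],[0,0,0.3,0,0,0,0],[0,0,0.15,0,0,0,0],[0,0,0.09,0,0,0,0],[0,0,0,0,0,0,0],[0,0,0,0,0,0,40],[0,0,0,0,0,0,40],[0,0,0,0,0,0,40]]]'

```text
time_s: 16.4
eef_pos: [0.5084, -0.4194, 0.2228]
eef_rot: [0.001, 1.0, -0.0, 0.0]
wrist_force: [0.6, -0.4, 0.7]
opening: 0.845
```

Request:
drive_tool --commands '[[[0,0,0,0,0,0,255],[0,0,0,0,0,0,255],[0,0,0,0,0,0,255],[0,0,0,0,0,0,255],[0,0,0,0,0,0,255]]]'

```text
time_s: 16.9
eef_pos: [0.5084, -0.4194, 0.2232]
eef_rot: [0.001, 1.0, -0.0, 0.0]
wrist_force: [-0.7, 1.6, 6.2]
opening: 0.646
```

Run:
```python
from h import *
o=ctrl.get_obs(); print(o["eef_pos"],o["opening"],o["wrist_force"],o["torque"])
c=cam("side"); save(c,"side6.png",(250,260,330,350),6)
```

```text
[ 0.50843723 -0.41942868  0.2231995 ] 0.6456095470202682 [-0.71421518  1.64618691  6.22329006] [ 0.29182226  0.15098755 -0.02306998]
```

View pics/side6.png

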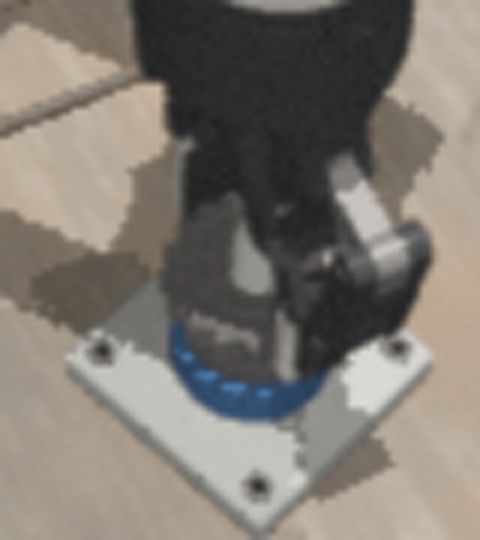

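Run:
```python
from h import *
c=cam("side"); K,R,t=c["intrinsics"],c["R"],c["t"]
for u,v in((285,378),(300,375)):
    d=R.T@np.linalg.solve(K,[250+u/6-.4,260+v/6-.4,1]);o=-R.T@t
    for y in(-.450,-.455): print((o+d*(y-o[1])/d[1]).round(4))
```

```text
[ 0.5042 -0.45    0.0437]
[ 0.5009 -0.455   0.0537]
[ 0.5095 -0.45    0.0415]
[ 0.5061 -0.455   0.0515]
```

Request:
drive_tool --commands '[[[0,0,-0.2,0,0,0,255],[0,0,-0.2,0,0,0,255],[0,0,-0.4,0,0,0,255],[0,0,-0.6,0,0,0,255],[0,0,-0.6,0,0,0,255],[0,0,0,0,0,0,255]]]'

```text
time_s: 17.6
eef_pos: [0.5094, -0.4204, 0.3283]
eef_rot: [0.004, 1.0, 0.0, 0.003]
wrist_force: [1.2, -0.8, -0.2]
opening: 0.646
```

Request:
drive_tool --commands '[[[-0.087,-0.77,0,0,0,0,255],[-0.087,-0.77,0,0,0,0,255],[-0.087,-0.77,0,0,0,0,255],[-0.087,-0.77,0,0,0,0,255],[-0.087,-0.77,0,0,0,0,255],[-0.087,-0.77,0,0,0,0,255],[0,0,0,0,0,0,255]]]'

```text
time_s: 18.3
eef_pos: [0.481, -0.1839, 0.3209]
eef_rot: [-0.001, 1.0, 0.002, -0.001]
wrist_force: [-0.8, -0.4, -2.0]
opening: 0.644
```

Request:
drive_tool --commands '[[[-0.087,-0.77,0,0,0,0,255],[-0.087,-0.77,0,0,0,0,255],[-0.087,-0.77,0,0,0,0,255],[-0.087,-0.77,0,0,0,0,255],[-0.087,-0.77,0,0,0,0,255],[-0.087,-0.77,0,0,0,0,255],[0,0,0,0,0,0,255],[0,0,0,0,0,0,255],[0,0,0,0,0,0,255],[0,0,0,0,0,0,255]]]'

```text
time_s: 19.3
eef_pos: [0.4563, 0.0417, 0.3219]
eef_rot: [0.0, 1.0, -0.001, 0.0]
wrist_force: [-0.9, 0.5, -1.1]
opening: 0.64
```

Request:
drive_tool --commands '[[[0,0,0.5,0,0,0,255],[0,0,0.5,0,0,0,255],[0,0,0.5,0,0,0,255],[0,0,0.3,0,0,0,255],[0,0,0.1,0,0,0,255],[0,0,0,0,0,0,255],[0,0,0,0,0,0,255],[0,0,0,0,0,0,255],[0,0,0,0,0,0,255]]]'

```text
time_s: 20.2
eef_pos: [0.4564, 0.0428, 0.2278]
eef_rot: [0.0, 1.0, -0.0, 0.001]
wrist_force: [0.8, 0.2, -1.5]
opening: 0.641
```

Run:
```python
from h import *
o=ctrl.get_obs(); print(o["eef_pos"],o["opening"],o["wrist_force"],o["torque"])
c=cam("side"); a=c["pixels"][130:230,130:240,::-1]; c=cam("top"); b=c["pixels"][190:290,130:240,::-1]
cv2.imwrite("pics/red7.png",cv2.resize(np.hstack([a,b]),None,fx=3.6,fy=3.6,interpolation=2))
```

```text
[0.45643633 0.04276765 0.22775167] 0.641060406735843 [ 0.7919137   0.17038855 -1.5396585 ] [-0.05137049 -0.04748926  0.00609357]
```

View pics/red7.png

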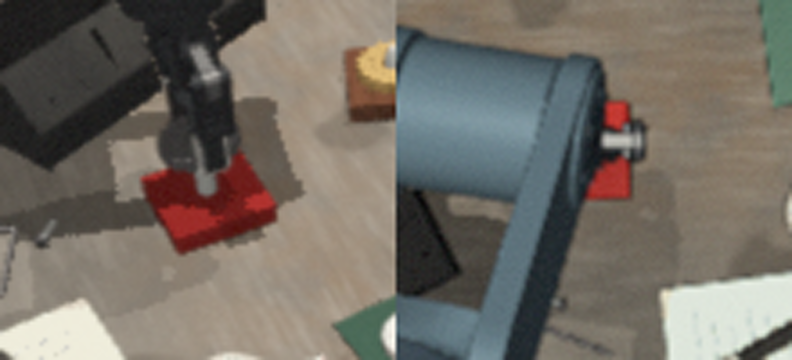

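The side crop shows the cutter centred (about 200 px) right over the peg (205 px). Lowering in stages.

Request:
drive_tool --commands '[[[0,0.03,0.1,0,0,0,255],[0,0,0.1,0,0,0,255],[0,0,0.1,0,0,0,255],[0,0,0.1,0,0,0,255],[0,0,0,0,0,0,255]]]'

```text
time_s: 20.8
eef_pos: [0.4555, 0.0415, 0.2058]
eef_rot: [-0.0, 1.0, -0.0, -0.001]
wrist_force: [0.8, 0.3, -1.2]
opening: 0.645
```

Request:
drive_tool --commands '[[[0,0,0.1,0,0,0,255],[0,0,0.1,0,0,0,255],[0,0,0,0,0,0,255]]]'

```text
time_s: 21.1
eef_pos: [0.4556, 0.0415, 0.1961]
eef_rot: [-0.0, 1.0, -0.0, -0.001]
wrist_force: [0.1, 0.0, -0.9]
opening: 0.642
```

Request:
drive_tool --commands '[[[0,0,0.03,0,0,0,255],[0,0,0.02,0,0,0,255],[0,0,0,0,0,0,255],[0,0,0,0,0,0,255]]]'

```text
time_s: 21.5
eef_pos: [0.456, 0.0414, 0.1945]
eef_rot: [0.0, 1.0, -0.0, 0.0]
wrist_force: [-0.1, -0.1, -0.6]
opening: 0.64
```

Request:
drive_tool --commands '[[[0,0,0.03,0,0,0,255],[0,0,0,0,0,0,255],[0,0,0,0,0,0,255]]]'

```text
time_s: 21.8
eef_pos: [0.456, 0.0414, 0.1929]
eef_rot: [-0.0, 1.0, -0.0, -0.0]
wrist_force: [0.0, -0.7, -1.2]
opening: 0.641
```

Request:
drive_tool --commands '[[[0,0,0.03,0,0,0,255],[0,0,0,0,0,0,255],[0,0,0,0,0,0,255]]]'

```text
time_s: 22.1
eef_pos: [0.456, 0.0414, 0.1913]
eef_rot: [-0.0, 1.0, 0.0, -0.0]
wrist_force: [0.9, 0.0, -1.0]
opening: 0.645
```

Request:
drive_tool --commands '[[[0,0,0.02,0,0,0,255],[0,0,0,0,0,0,255],[0,0,0,0,0,0,255]]]'

```text
time_s: 22.4
eef_pos: [0.456, 0.0414, 0.1904]
eef_rot: [-0.0, 1.0, -0.0, -0.0]
wrist_force: [-0.6, 0.1, -0.9]
opening: 0.642
```

Request:
drive_tool --commands '[[[0,0,0,0,0,0,80],[0,0,0,0,0,0,40],[0,0,0,0,0,0,0],[0,0,0,0,0,0,0],[0,0,-0.2,0,0,0,0],[0,0,-0.4,0,0,0,0],[0,0,-0.6,0,0,0,0],[0,0,-0.8,0,0,0,0],[0,0,0,0,0,0,0]]]'

```text
time_s: 23.3
eef_pos: [0.4583, 0.0411, 0.2962]
eef_rot: [0.001, 1.0, 0.0, 0.005]
wrist_force: [1.8, -0.3, 0.3]
opening: 1.003
```

Request:
drive_tool --commands '[[[0.58,-0.228,0,0,0,0,0],[0.58,-0.228,0,0,0,0,0],[0.58,-0.228,0,0,0,0,0],[0.58,-0.228,0,0,0,0,0],[0.58,-0.228,0,0,0,0,0],[0.58,-0.228,0,0,0,0,0],[0,0,0,0,0,0,0],[0,0,0,0,0,0,0],[0,0,0,0,0,0,0]]]'

```text
time_s: 24.2
eef_pos: [0.629, 0.1096, 0.2899]
eef_rot: [0.0, 1.0, -0.0, -0.001]
wrist_force: [0.4, -0.2, 1.0]
opening: 1.004
```

Run:
```python
from h import *
o=ctrl.get_obs(); print(o["eef_pos"],o["eef_rot"],o["opening"],o["q"])
c=cam("side"); P=cloud(c); Q=P[150:215,150:220].reshape(-1,3)
for a,b in((.022,.031),(.034,.05)):
    s=Q[(Q[:,2]>a)&(Q[:,2]<b)&(Q[:,0]<.55)&(Q[:,0]>.4)&(Q[:,1]<.09)]; print(len(s),s.mean(0).round(4),((s.max(0)+s.min(0))/2).round(4),np.ptp(s,axis=0).round(3))
save(c,"side8.png",(140,90,300,220),5)
```

```text
[0.62904108 0.10957922 0.28992623] [ 6.61280806e-05  9.99999656e-01 -2.86881720e-05 -8.25984265e-04] 1.0042284602597698 [-1.30483781e-02  4.35384265e-01  1.52678122e+00 -1.66215975e-04
  1.18107728e+00  1.55786860e+00]
242 [0.4562 0.036  0.0258] [0.4568 0.04   0.0264] [0.058 0.059 0.009]
15 [0.4569 0.0378 0.0373] [0.4572 0.0379 0.0379] [0.01  0.008 0.007]
```

View pics/side8.png

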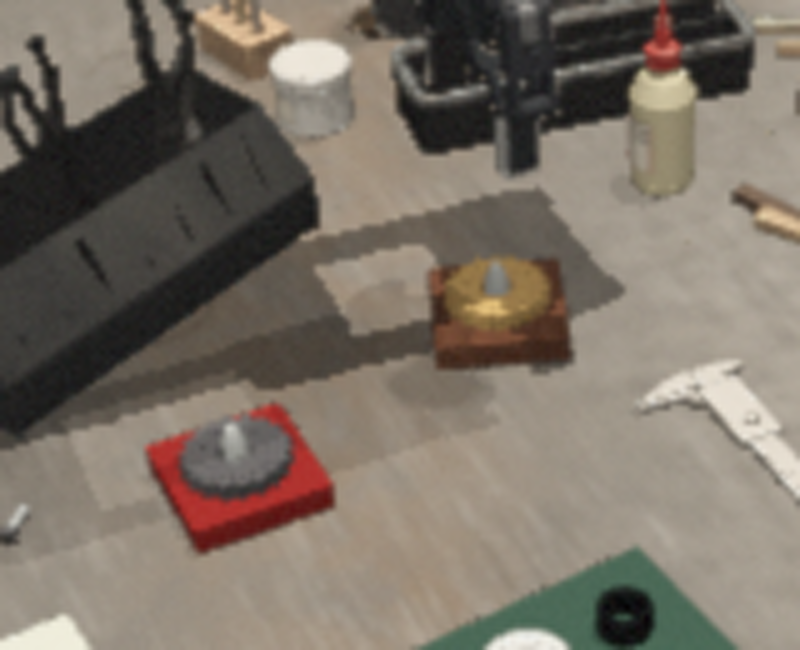

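The dark cutter lies flat on the red peg, and the gripper is over the gold cutter. Descending to grasp gold.

Request:
drive_tool --commands '[[[0.02,0,0.4,0,0,0,0],[0,0,0.5,0,0,0,0],[0,0,0.5,0,0,0,0],[0,0,0.3,0,0,0,0],[0,0,0.15,0,0,0,0],[0,0,0.1,0,0,0,0],[0,0,0,0,0,0,0],[0,0,0,0,0,0,40],[0,0,0,0,0,0,40],[0,0,0,0,0,0,40]]]'

```text
time_s: 25.25
eef_pos: [0.6313, 0.1098, 0.1937]
eef_rot: [0.0, 1.0, 0.0, 0.001]
wrist_force: [0.5, 0.5, 0.4]
opening: 0.842
```

Request:
drive_tool --commands '[[[0,0,0,0,0,0,255],[0,0,0,0,0,0,255],[0,0,0,0,0,0,255],[0,0,0,0,0,0,255],[0,0,0,0,0,0,255]]]'

```text
time_s: 25.75
eef_pos: [0.6313, 0.1099, 0.1946]
eef_rot: [-0.0, 1.0, 0.0, 0.0]
wrist_force: [-3.8, 0.2, 9.6]
opening: 0.627
```

Run:
```python
from h import *
o=ctrl.get_obs(); print(o["eef_pos"],o["opening"],o["wrist_force"],o["torque"])
```

```text
[0.63128138 0.10993847 0.19460143] 0.62709080071964 [-3.83400732  0.16248787  9.5606061 ] [0.08956201 0.74557173 0.02271873]
```

Grip is a bit high, since the arm settled 5 mm higher than for the dark one. I'll re-grip lower.

Request:
drive_tool --commands '[[[0,0,0,0,0,0,40],[0,0,0,0,0,0,40],[0,0,0,0,0,0,40],[0,0,0.06,0,0,0,40],[0,0,0.04,0,0,0,40],[0,0,0,0,0,0,40],[0,0,0,0,0,0,40]]]'

```text
time_s: 26.45
eef_pos: [0.6309, 0.1098, 0.1876]
eef_rot: [-0.0, 1.0, -0.0, -0.0]
wrist_force: [0.3, -1.0, -0.2]
opening: 0.843
```

Request:
drive_tool --commands '[[[0,0,0,0,0,0,255],[0,0,0,0,0,0,255],[0,0,0,0,0,0,255],[0,0,0,0,0,0,255],[0,0,0,0,0,0,255]]]'

```text
time_s: 26.95
eef_pos: [0.6313, 0.1099, 0.1889]
eef_rot: [-0.0, 1.0, 0.0, 0.0]
wrist_force: [-1.9, 0.3, 5.4]
opening: 0.649
```

Run:
```python
from h import *
o=ctrl.get_obs(); print(o["eef_pos"],o["opening"],o["wrist_force"],o["torque"])
c=cam("side"); save(c,"side9.png",(200,100,290,175),7)
```

```text
[0.631265   0.10986077 0.18891761] 0.6489549950090481 [-1.94023936  0.26616976  5.43609506] [0.13845132 0.38512842 0.00545982]
```

View pics/side9.png

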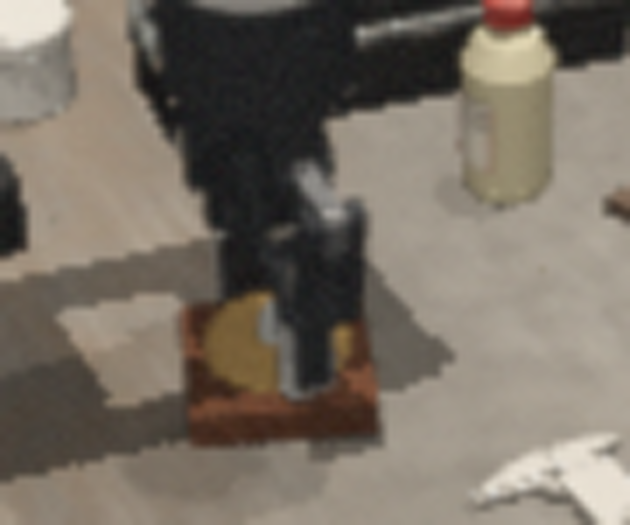

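The gold cutter is firmly in the fingers (opening .649). Carrying it to the arbor.

Request:
drive_tool --commands '[[[0,0,-0.2,0,0,0,255],[0,0,-0.3,0,0,0,255],[0,0,-0.5,0,0,0,255],[0,0,-0.6,0,0,0,255],[0,0,-0.6,0,0,0,255],[0,0,-0.6,0,0,0,255],[0,0,0,0,0,0,255]]]'

```text
time_s: 27.7
eef_pos: [0.6327, 0.1098, 0.3348]
eef_rot: [0.0, 1.0, 0.0, 0.005]
wrist_force: [0.5, -0.3, -0.6]
opening: 0.646
```

Request:
drive_tool --commands '[[[-0.205,0.882,0,0,0,0,255],[-0.205,0.882,0,0,0,0,255],[-0.205,0.882,0,0,0,0,255],[-0.205,0.882,0,0,0,0,255],[-0.205,0.882,0,0,0,0,255],[-0.205,0.882,0,0,0,0,255],[0,0,0,0,0,0,255]]]'

```text
time_s: 28.4
eef_pos: [0.5682, -0.1598, 0.3278]
eef_rot: [0.001, 1.0, -0.003, -0.0]
wrist_force: [-0.4, 0.5, -1.3]
opening: 0.651
```

Request:
drive_tool --commands '[[[-0.205,0.882,0,0,0,0,255],[-0.205,0.882,0,0,0,0,255],[-0.205,0.882,0,0,0,0,255],[-0.205,0.882,0,0,0,0,255],[-0.205,0.882,0,0,0,0,255],[-0.205,0.882,0,0,0,0,255],[0,0,0,0,0,0,255],[0,0,0,0,0,0,255],[0,0,0,0,0,0,255]]]'

```text
time_s: 29.3
eef_pos: [0.5083, -0.4181, 0.3273]
eef_rot: [-0.001, 1.0, 0.0, -0.0]
wrist_force: [0.8, -0.7, -1.1]
opening: 0.643
```

Run:
```python
from h import *
o=ctrl.get_obs(); print(o["eef_pos"],o["eef_rot"],o["opening"],o["wrist_force"],o["torque"])
```

```text
[ 0.50830894 -0.41810545  0.3273439 ] [-7.01241745e-04  9.99999637e-01  3.83452034e-04 -2.94481710e-04] 0.6433973338467202 [ 0.78798088 -0.71809568 -1.13182246] [-0.00317694  0.01636008 -0.08703577]
```

Request:
drive_tool --commands '[[[0,0.024,0.3,0,0,0,255],[0,0,0.3,0,0,0,255],[0,0,0.2,0,0,0,255],[0,0,0.1,0,0,0,255],[0,0,0,0,0,0,255],[0,0,0,0,0,0,255],[0,0,0,0,0,0,255]]]'

```text
time_s: 30.0
eef_pos: [0.5082, -0.4209, 0.2836]
eef_rot: [0.0, 1.0, -0.0, 0.0]
wrist_force: [0.5, -0.3, -0.4]
opening: 0.648
```

Run:
```python
from h import *
o=ctrl.get_obs(); print(o["eef_pos"],o["eef_rot"],o["wrist_force"])
c=cam("side"); save(c,"side10.png",(240,240,340,340),6)
hsv=cv2.cvtColor(c["pixels"],cv2.COLOR_RGB2HSV); m=cv2.inRange(hsv,(12,70,50),(30,255,255))>0
P=cloud(c); z0=o["eef_pos"][2]-.1709
s=P[m&(abs(P[...,2]-z0-.005)<.012)&(abs(P[...,0]-.508)<.05)&(abs(P[...,1]+.42)<.05)]
print(z0,len(s),s.min(0).round(4),s.max(0).round(4),((s.max(0)+s.min(0))/2).round(4))
```

```text
[ 0.50819186 -0.42087409  0.28363167] [ 4.97415778e-04  9.99999787e-01 -5.02050749e-05  4.18406872e-04] [ 0.50235856 -0.33474414 -0.39728554]
0.11273166515296879 407 [ 0.4807 -0.4513  0.1114] [ 0.53   -0.3953  0.1243] [ 0.5054 -0.4233  0.1179]
```

View pics/side10.png

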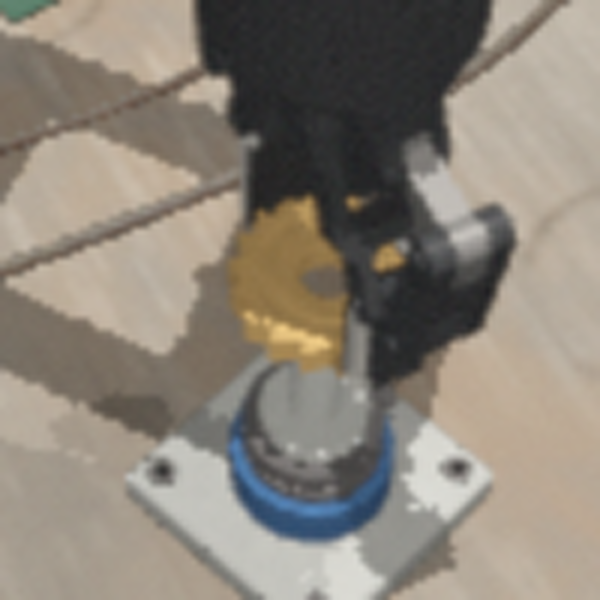

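The gold cutter is aligned over the post to within about 1 mm. Lowering with force checks.

Request:
drive_tool --commands '[[[-0.01,-0.02,0.2,0,0,0,255],[0,0,0.2,0,0,0,255],[0,0,0.1,0,0,0,255],[0,0,0.1,0,0,0,255],[0,0,0.1,0,0,0,255],[0,0,0,0,0,0,255]]]'

```text
time_s: 30.65
eef_pos: [0.5073, -0.4194, 0.2468]
eef_rot: [-0.001, 1.0, -0.0, -0.001]
wrist_force: [-0.5, 0.8, -1.3]
opening: 0.652
```

Request:
drive_tool --commands '[[[0,0,0.06,0,0,0,255],[0,0,0.06,0,0,0,255],[0,0,0.06,0,0,0,255],[0,0,0,0,0,0,255]]]'

```text
time_s: 31.05
eef_pos: [0.5074, -0.4195, 0.2384]
eef_rot: [-0.0, 1.0, -0.0, -0.0]
wrist_force: [-0.4, 0.7, -1.0]
opening: 0.651
```

Request:
drive_tool --commands '[[[0,0,0.06,0,0,0,255],[0,0,0.06,0,0,0,255],[0,0,0,0,0,0,255],[0,0,0,0,0,0,255]]]'

```text
time_s: 31.45
eef_pos: [0.5074, -0.4196, 0.2327]
eef_rot: [-0.0, 1.0, -0.0, -0.0]
wrist_force: [-0.0, 0.4, -1.2]
opening: 0.647
```

Request:
drive_tool --commands '[[[0,0,0.06,0,0,0,255],[0,0,0.06,0,0,0,255],[0,0,0.04,0,0,0,255],[0,0,0,0,0,0,255],[0,0,0,0,0,0,255]]]'

```text
time_s: 31.95
eef_pos: [0.5075, -0.4196, 0.2248]
eef_rot: [-0.0, 1.0, -0.0, -0.0]
wrist_force: [0.0, 0.0, -0.7]
opening: 0.65
```

Request:
drive_tool --commands '[[[0,0,0,0,0,0,80],[0,0,0,0,0,0,40],[0,0,0,0,0,0,0],[0,0,0,0,0,0,0],[0,0,-0.2,0,0,0,0],[0,0,-0.4,0,0,0,0],[0,0,-0.6,0,0,0,0],[0,0,-0.6,0,0,0,0],[0,0,0,0,0,0,0]]]'

```text
time_s: 32.85
eef_pos: [0.5087, -0.4209, 0.3215]
eef_rot: [0.004, 1.0, 0.0, 0.003]
wrist_force: [-0.2, -0.4, 0.6]
opening: 1.0
```

Request:
drive_tool --commands '[[[0.062,-0.682,0,0,0,0,0],[0.062,-0.682,0,0,0,0,0],[0.062,-0.682,0,0,0,0,0],[0.062,-0.682,0,0,0,0,0],[0.062,-0.682,0,0,0,0,0],[0.062,-0.682,0,0,0,0,0],[0.062,-0.682,0,0,0,0,0],[0.062,-0.682,0,0,0,0,0],[0,0,0,0,0,0,0],[0,0,0,0,0,0,0]]]'

```text
time_s: 33.85
eef_pos: [0.5324, -0.1462, 0.3152]
eef_rot: [0.0, 1.0, 0.001, 0.0]
wrist_force: [-0.6, -0.1, 0.1]
opening: 0.997
```

Run:
```python
from h import *
o=ctrl.get_obs(); print(o["eef_pos"],o["opening"])
c=cam("side"); save(c,"side11.png",(230,180,330,350),4)
P=cloud(c); Q=P[270:355,255:330].reshape(-1,3)
for a,bb in((.07,.09),(.057,.0645)):
    s=Q[(Q[:,2]>a)&(Q[:,2]<bb)]
    if len(s): print("arb",a,len(s),((s.max(0)+s.min(0))/2).round(4),np.ptp(s,axis=0).round(3))
s=Q[(Q[:,2]>.045)&(Q[:,2]<.08)&(np.hypot(Q[:,0]-.509,Q[:,1]+.4218)<.026)&(np.hypot(Q[:,0]-.509,Q[:,1]+.4218)>.012)]
print("topface z",np.median(s[:,2]),np.linalg.lstsq(np.c_[s[:,:2]-[.509,-.4218],np.ones(len(s))],s[:,2],rcond=None)[0].round(4))
```

```text
[ 0.53237498 -0.14620084  0.31519543] 0.9972642889126364
arb 0.07 60 [ 0.508  -0.4227  0.0788] [0.013 0.012 0.017]
arb 0.057 580 [ 0.5089 -0.4225  0.0605] [0.058 0.057 0.007]
topface z 0.060808070754367664 [0.0083 0.0157 0.0606]
```

View pics/side11.png

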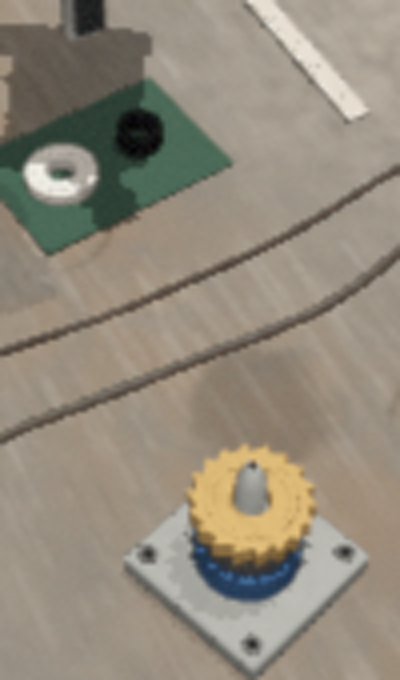

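The gold cutter is seated flat on the arbor (top-face z about .061, as the dark one was). Fetching the flange now.

Request:
drive_tool --commands '[[[0.01,0.036,0.4,0,0,0,0],[0,0,0.6,0,0,0,0],[0,0,0.6,0,0,0,0],[0,0,0.5,0,0,0,0],[0,0,0.3,0,0,0,0],[0,0,0.15,0,0,0,0],[0,0,0.1,0,0,0,0],[0,0,0,0,0,0,0],[0,0,0,0,0,0,0]]]'

```text
time_s: 34.8
eef_pos: [0.5333, -0.1489, 0.1834]
eef_rot: [0.0, 1.0, -0.0, 0.001]
wrist_force: [0.2, -0.2, 0.0]
opening: 0.999
```

Request:
drive_tool --commands '[[[0,0,0,0,0,0,80],[0,0,0,0,0,0,80],[0,0,0,0,0,0,80],[0,0,0,0,0,0,80]]]'

```text
time_s: 35.2
eef_pos: [0.5329, -0.1486, 0.1826]
eef_rot: [0.0, 1.0, 0.0, 0.0]
wrist_force: [-0.4, -0.5, -0.1]
opening: 0.689
```

Lower 3 mm more, then close.

Request:
drive_tool --commands '[[[0,0,0.05,0,0,0,80],[0,0,0.02,0,0,0,80],[0,0,0,0,0,0,80],[0,0,0,0,0,0,80]]]'

```text
time_s: 35.6
eef_pos: [0.5327, -0.1486, 0.1787]
eef_rot: [-0.0, 1.0, -0.0, -0.0]
wrist_force: [0.1, 0.1, 0.3]
opening: 0.688
```

Request:
drive_tool --commands '[[[0,0,0,0,0,0,255],[0,0,0,0,0,0,255],[0,0,0,0,0,0,255],[0,0,0,0,0,0,255],[0,0,0,0,0,0,255]]]'

```text
time_s: 36.1
eef_pos: [0.533, -0.1487, 0.1795]
eef_rot: [0.0, 1.0, 0.0, 0.0]
wrist_force: [-1.7, 0.7, 6.1]
opening: 0.452
```

Request:
drive_tool --commands '[[[0,0,-0.2,0,0,0,255],[0,0,-0.3,0,0,0,255],[0,0,-0.5,0,0,0,255],[0,0,-0.7,0,0,0,255],[0,0,-0.7,0,0,0,255],[0,0,-0.6,0,0,0,255],[0,0,0,0,0,0,255]]]'

```text
time_s: 36.8
eef_pos: [0.5344, -0.1493, 0.3354]
eef_rot: [0.002, 1.0, 0.0, 0.005]
wrist_force: [0.7, -1.4, -0.8]
opening: 0.45
```

Request:
drive_tool --commands '[[[-0.062,0.678,0,0,0,0,255],[-0.062,0.678,0,0,0,0,255],[-0.062,0.678,0,0,0,0,255],[-0.062,0.678,0,0,0,0,255],[-0.062,0.678,0,0,0,0,255],[-0.062,0.678,0,0,0,0,255],[-0.062,0.678,0,0,0,0,255],[-0.062,0.678,0,0,0,0,255],[0,0,0,0,0,0,255],[0,0,0,0,0,0,255]]]'

```text
time_s: 37.8
eef_pos: [0.5074, -0.4203, 0.3285]
eef_rot: [-0.0, 1.0, -0.001, -0.0]
wrist_force: [0.7, 0.6, 0.3]
opening: 0.449
```

Request:
drive_tool --commands '[[[0,0,0.3,0,0,0,255],[0,0,0.3,0,0,0,255],[0,0,0.2,0,0,0,255],[0,0,0,0,0,0,255],[0,0,0,0,0,0,255],[0,0,0,0,0,0,255]]]'

```text
time_s: 38.4
eef_pos: [0.5083, -0.4199, 0.2895]
eef_rot: [0.0, 1.0, 0.0, 0.0]
wrist_force: [-0.2, 0.5, 0.2]
opening: 0.449
```

Request:
drive_tool --commands '[[[0,0,0.2,0,0,0,255],[0,0,0.2,0,0,0,255],[0,0,0.1,0,0,0,255],[0,0,0.1,0,0,0,255],[0,0,0,0,0,0,255]]]'

```text
time_s: 38.9
eef_pos: [0.5077, -0.4195, 0.2576]
eef_rot: [-0.001, 1.0, -0.0, -0.001]
wrist_force: [0.3, 0.4, -0.1]
opening: 0.451
```

Request:
drive_tool --commands '[[[0,0,0.06,0,0,0,255],[0,0,0.06,0,0,0,255],[0,0,0.06,0,0,0,255],[0,0,0.06,0,0,0,255],[0,0,0,0,0,0,255]]]'

```text
time_s: 39.4
eef_pos: [0.5078, -0.4196, 0.2463]
eef_rot: [-0.0, 1.0, -0.0, -0.0]
wrist_force: [0.1, 0.4, -0.4]
opening: 0.448
```

Request:
drive_tool --commands '[[[0,0,0.04,0,0,0,255],[0,0,0.04,0,0,0,255],[0,0,0,0,0,0,255],[0,0,0,0,0,0,255]]]'

```text
time_s: 39.8
eef_pos: [0.508, -0.4198, 0.2429]
eef_rot: [-0.0, 1.0, -0.0, -0.0]
wrist_force: [-0.5, 0.4, -0.2]
opening: 0.45
```

Request:
drive_tool --commands '[[[0,0,0.05,0,0,0,255],[0,0,0.04,0,0,0,255],[0,0,0,0,0,0,255],[0,0,0,0,0,0,255]]]'

```text
time_s: 40.2
eef_pos: [0.5079, -0.4198, 0.2382]
eef_rot: [-0.0, 1.0, -0.0, -0.0]
wrist_force: [-1.0, 0.3, -0.4]
opening: 0.449
```

Request:
drive_tool --commands '[[[0,0,0,0,0,0,150],[0,0,0,0,0,0,90],[0,0,0,0,0,0,40],[0,0,0,0,0,0,0],[0,0,-0.2,0,0,0,0],[0,0,-0.4,0,0,0,0],[0,0,-0.5,0,0,0,0],[0,0,-0.5,0,0,0,0],[0,0,0,0,0,0,0]]]'

```text
time_s: 41.1
eef_pos: [0.509, -0.4209, 0.324]
eef_rot: [0.003, 1.0, 0.0, 0.003]
wrist_force: [0.2, -0.7, 0.2]
opening: 1.001
```

Request:
drive_tool --commands '[[[0.198,-0.698,0,0,0,0,0],[0.198,-0.698,0,0,0,0,0],[0.198,-0.698,0,0,0,0,0],[0.198,-0.698,0,0,0,0,0],[0.198,-0.698,0,0,0,0,0],[0.198,-0.698,0,0,0,0,0],[0.198,-0.698,0,0,0,0,0],[0.198,-0.698,0,0,0,0,0],[0,0,0,0,0,0,0],[0,0,0,0,0,0,0]]]'

```text
time_s: 42.1
eef_pos: [0.5872, -0.1399, 0.3182]
eef_rot: [0.0, 1.0, 0.001, -0.0]
wrist_force: [0.3, 0.1, 0.2]
opening: 0.999
```

Run:
```python
from h import *
o=ctrl.get_obs(); print(o["eef_pos"],o["opening"])
c=cam("side"); P=cloud(c); Q=P[270:355,255:330].reshape(-1,3)
for a,bb in((.075,.09),(.066,.074),(.057,.0645)):
    s=Q[(Q[:,2]>a)&(Q[:,2]<bb)]
    if len(s): print("arb",a,len(s),((s.max(0)+s.min(0))/2).round(4),np.ptp(s,axis=0).round(3))
r=np.hypot(Q[:,0]-.5085,Q[:,1]+.4225); s=Q[(Q[:,2]>.064)&(Q[:,2]<.085)&(r<.019)&(r>.011)]
print("topface z",np.median(s[:,2]),np.linalg.lstsq(np.c_[s[:,:2]-[.5085,-.4225],np.ones(len(s))],s[:,2],rcond=None)[0].round(4))
```

```text
[ 0.58721897 -0.13986374  0.31816832] 0.9987721627314149
arb 0.075 49 [ 0.5084 -0.424   0.0811] [0.013 0.011 0.012]
arb 0.066 323 [ 0.5087 -0.4226  0.0693] [0.041 0.042 0.006]
arb 0.057 265 [ 0.5084 -0.4226  0.0609] [0.057 0.057 0.007]
topface z 0.06994242283791968 [-0.0152 -0.0119  0.0698]
```

Flange seated flat (top z .070 as originally). Now the collar.

Request:
drive_tool --commands '[[[0,0.02,0.4,0,0,0,0],[0,0,0.6,0,0,0,0],[0,0,0.6,0,0,0,0],[0,0,0.5,0,0,0,0],[0,0,0.35,0,0,0,0],[0,0,0.2,0,0,0,0],[0,0,0.1,0,0,0,0],[0,0,0,0,0,0,80],[0,0,0,0,0,0,120],[0,0,0,0,0,0,120]]]'

```text
time_s: 43.15
eef_pos: [0.5877, -0.1419, 0.1821]
eef_rot: [0.0, 1.0, -0.0, 0.001]
wrist_force: [0.0, -0.0, 0.8]
opening: 0.531
```

Request:
drive_tool --commands '[[[0,0,0,0,0,0,120],[0,0,0,0,0,0,120],[0,0,0,0,0,0,120]]]'

```text
time_s: 43.45
eef_pos: [0.5873, -0.1416, 0.1812]
eef_rot: [0.0, 1.0, 0.0, 0.0]
wrist_force: [0.4, 0.4, 0.1]
opening: 0.529
```

Request:
drive_tool --commands '[[[0,0,0,0,0,0,255],[0,0,0,0,0,0,255],[0,0,0,0,0,0,255],[0,0,0,0,0,0,255],[0,0,0,0,0,0,255]]]'

```text
time_s: 43.95
eef_pos: [0.5874, -0.1417, 0.1813]
eef_rot: [0.0, 1.0, 0.0, 0.0]
wrist_force: [-0.9, 0.8, 5.6]
opening: 0.288
```

Request:
drive_tool --commands '[[[0,0,-0.2,0,0,0,255],[0,0,-0.3,0,0,0,255],[0,0,-0.5,0,0,0,255],[0,0,-0.7,0,0,0,255],[0,0,-0.7,0,0,0,255],[0,0,-0.6,0,0,0,255],[0,0,0,0,0,0,255]]]'

```text
time_s: 44.65
eef_pos: [0.5888, -0.1422, 0.3377]
eef_rot: [0.002, 1.0, 0.0, 0.005]
wrist_force: [0.5, -0.2, -0.6]
opening: 0.291
```

Request:
drive_tool --commands '[[[-0.198,0.695,0,0,0,0,255],[-0.198,0.695,0,0,0,0,255],[-0.198,0.695,0,0,0,0,255],[-0.198,0.695,0,0,0,0,255],[-0.198,0.695,0,0,0,0,255],[-0.198,0.695,0,0,0,0,255],[-0.198,0.695,0,0,0,0,255],[-0.198,0.695,0,0,0,0,255],[0,0,0,0,0,0,255],[0,0,0,0,0,0,255]]]'

```text
time_s: 45.65
eef_pos: [0.5073, -0.4202, 0.3304]
eef_rot: [-0.001, 1.0, -0.001, -0.0]
wrist_force: [1.2, 0.1, -0.2]
opening: 0.291
```

Request:
drive_tool --commands '[[[0,0,0.3,0,0,0,255],[0,0,0.3,0,0,0,255],[0,0,0.1,0,0,0,255],[0,0,0,0,0,0,255],[0,0,0,0,0,0,255],[0,0,0,0,0,0,255]]]'

```text
time_s: 46.25
eef_pos: [0.5083, -0.4196, 0.2965]
eef_rot: [0.0, 1.0, 0.0, 0.0]
wrist_force: [0.1, -0.4, 0.2]
opening: 0.29
```

Request:
drive_tool --commands '[[[0,0,0.2,0,0,0,255],[0,0,0.2,0,0,0,255],[0,0,0.1,0,0,0,255],[0,0,0.06,0,0,0,255],[0,0,0,0,0,0,255]]]'

```text
time_s: 46.75
eef_pos: [0.5078, -0.4195, 0.267]
eef_rot: [-0.001, 1.0, -0.0, -0.0]
wrist_force: [0.0, 0.2, -0.6]
opening: 0.289
```

Request:
drive_tool --commands '[[[0,0,0.06,0,0,0,255],[0,0,0.06,0,0,0,255],[0,0,0.06,0,0,0,255],[0,0,0,0,0,0,255]]]'

```text
time_s: 47.15
eef_pos: [0.5078, -0.4195, 0.2583]
eef_rot: [-0.0, 1.0, -0.0, -0.0]
wrist_force: [-0.9, 0.2, -0.7]
opening: 0.29
```

Request:
drive_tool --commands '[[[0,0,0.06,0,0,0,255],[0,0,0.04,0,0,0,255],[0,0,0,0,0,0,255],[0,0,0,0,0,0,255]]]'

```text
time_s: 47.55
eef_pos: [0.508, -0.4196, 0.2538]
eef_rot: [-0.0, 1.0, -0.0, -0.0]
wrist_force: [-0.8, -0.1, -0.5]
opening: 0.29
```

Request:
drive_tool --commands '[[[0,0,0.05,0,0,0,255],[0,0,0.04,0,0,0,255],[0,0,0,0,0,0,255],[0,0,0,0,0,0,255]]]'

```text
time_s: 47.95
eef_pos: [0.5079, -0.4196, 0.2492]
eef_rot: [-0.0, 1.0, -0.0, -0.0]
wrist_force: [-0.0, 0.0, -0.8]
opening: 0.292
```

Request:
drive_tool --commands '[[[0,0,0,0,0,0,180],[0,0,0,0,0,0,120],[0,0,0,0,0,0,60],[0,0,0,0,0,0,0],[0,0,-0.2,0,0,0,0],[0,0,-0.4,0,0,0,0],[0,0,-0.5,0,0,0,0],[0,0,-0.8,0,0,0,0],[0,0,-0.8,0,0,0,0],[0,0,0,0,0,0,0]]]'

```text
time_s: 48.95
eef_pos: [0.5092, -0.4208, 0.3932]
eef_rot: [0.005, 1.0, 0.0, 0.004]
wrist_force: [1.1, -0.4, 1.5]
opening: 0.997
```

Request:
drive_tool --commands '[[[-0.1,-0.7,0,0,0,0,0],[-0.1,-0.7,0,0,0,0,0],[-0.1,-0.7,0,0,0,0,0],[-0.1,-0.7,0,0,0,0,0],[-0.1,-0.7,0,0,0,0,0],[-0.1,-0.7,0,0,0,0,0],[-0.1,-0.7,0,0,0,0,0],[0,0,0,0,0,0,0],[0,0,0,0,0,0,0]]]'

```text
time_s: 49.85
eef_pos: [0.4731, -0.1741, 0.3851]
eef_rot: [0.001, 1.0, 0.001, 0.001]
wrist_force: [-0.3, 0.2, 0.4]
opening: 0.997
```

Run:
```python
from h import *
o=ctrl.get_obs(); print(o["time_s"],o["eef_pos"],o["opening"],o["wrist_force"])
c=cam("side"); save(c,"side12.png",(130,110,340,360),2.4); P=cloud(c); Q=P[270:355,255:330].reshape(-1,3)
for a,bb in((.08,.09),(.066,.073),(.057,.0635)):
    s=Q[(Q[:,2]>a)&(Q[:,2]<bb)]
    if len(s): print("arb",a,len(s),((s.max(0)+s.min(0))/2).round(4),np.ptp(s,axis=0).round(3))
r=np.hypot(Q[:,0]-.5085,Q[:,1]+.4225); s=Q[(Q[:,2]>.075)&(Q[:,2]<.12)&(r<.012)&(r>.005)]; print("collar top",np.median(s[:,2]))
# dark cutter
Q=P[150:215,150:220].reshape(-1,3); s=Q[(Q[:,2]>.022)&(Q[:,2]<.031)&(abs(Q[:,0]-.456)<.05)&(Q[:,1]<.09)]; print("dark",((s.max(0)+s.min(0))/2).round(4),np.ptp(s,axis=0).round(3))
```

```text
49.85 [ 0.47307486 -0.17412443  0.38510986] 0.997136020780045 [-0.28915115  0.18942065  0.39448182]
arb 0.08 154 [ 0.5095 -0.4216  0.0841] [0.027 0.029 0.008]
arb 0.066 194 [ 0.5086 -0.4234  0.0695] [0.042 0.041 0.007]
arb 0.057 240 [ 0.5088 -0.4226  0.0601] [0.057 0.057 0.006]
collar top 0.08425854366759655
dark [0.4566 0.0389 0.0264] [0.057 0.059 0.009]
```

View pics/side12.png

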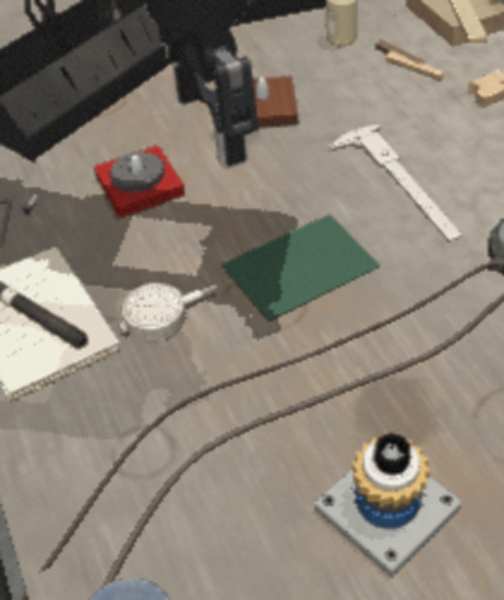

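The final view shows the gold cutter, flange and collar on the arbor (crop (390,470)) and the dark cutter on the red peg (140,170). The mat is empty, and the caliper and dial look undisturbed. Heights match the original stack (84.1, 69.5 and 60.1 mm against 83.9, 69.9 and 60.0). Handing in.

```bash
python3 -c "
from bench import ctrl
print(ctrl.hand_in())"
```

```text
the job is handed in; nothing more can be done
None
```

The job is done and handed in at about 50 s of robot time. I took the collar and then the flange off and laid them side by side on the mat. The dark cutter went onto the red peg and the gold cutter onto the arbor. I then put back the flange, with the collar on top.

**Arbor stack:** in the last side view the stack is concentric. The gold, flange and collar bands sit at 60.1, 69.5 and 84.1 mm. The original stack read 60.0, 69.9 and 83.9 mm in the same view, so everything is fully down.

**Dark cutter:** it lies flat on the red peg, centred to within about 2 mm.

**Forces:** the wrist force was at most about 10 N at the readings after each move.

**Bench:** the mat is empty, and the caliper and dial gauge look unmoved by eye; I did not measure them.

**Corrections and disagreements:**
- My first grip on the gold cutter was too high, so I re-gripped it lower before lifting.
- The two cameras disagreed by 3–5 mm at the far blocks. I corrected for this using positions where the gripper had set parts down.

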